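# Check the heat sink with the infrared thermometer, then balance its flap open

## Task

Before the inverter is opened, check that it has cooled: pick up the orange infrared thermometer, point its nose squarely at the centre of the black measuring spot on the unit's side from about 6 cm away, hold it steady there for two seconds, then set it back upright on its blue mat (do not drop it). Then raise the unit's finned heat-sink flap (it has a red handle) to its over-centre balance point, where its weight stands straight above the hinge, and finish while holding it still there in the gripper, so that a colleague can fit the stay: do not let go of it, let it drop shut or let it go over backwards. Leave the other things on the bench where they are.

Things in the scene. Friction and masses are not known exactly. Their poses are not given: they have to be found in the camera images.
- unit: grey open-topped inverter housing, fixed to the bench, 160 (x) x 200 (y) x 80 mm high, closed by the flap. Origin: centre of its underside, on the bench. x points from the handle side to the hinge side (away from the robot at yaw 0), y to its left, z up. Front wall at x = -80 mm, right-hand wall at y = -100 mm.
- spot (a point): centre of the end of the measuring spot: black round stub, 28 mm across, on a 38 mm yellow ring, 12 mm proud of the unit's right-hand (-y) wall and facing its -y; at (-20, -112, 52) mm in the unit's frame, same axes. Aim is good when the thermometer's line passes within 14 mm of it, lies within 17 degrees of the unit's y, and the nose is 25 to 100 mm away.
- flap (a joint): flap hinge, rad: 0 = shut, level; grows as the edge on the handle side goes up and over to the far side; 2.4 = fallen over backwards. Almost frictionless: the flap falls when let go. The heavy fins on its outer face put its balance point (weight straight over the hinge) at 1.458 rad, 6.5 degrees short of upright, whatever its mass (0.45 to 0.75 kg).
- flap_handle (a point): middle of the flap's red handle: round bar 10 mm thick along the unit's y, 110 mm between its end arms, 50 mm clear of flap edge and front wall, 205 mm from the hinge. At joint value a: (82 - 205 cos a, 0, 86 + 205 sin a) mm in the unit's frame. Pinched across from above, it can turn between the pads, the tool still pointing down. Fins reach 115 mm above the bench when shut.
- flap_axis (a point): middle of the hinge axis at the unit's far top edge, at (82, 0, 86) mm in the unit's frame; the axis runs along the unit's y. Axes as the unit's.
- thermometer: orange infrared thermometer lying loose on the mat, 152 mm long (x), 30 wide, 36 high, 0.13 to 0.2 kg, flat base. Origin: middle of its underside, 3 mm above the bench at the start; x points to the black nose; it measures along the line y = 0, 18 mm above its base. Grip: the flat-sided orange body, x = -70 to 60 mm; centre of mass near x = 0.
- nose (a point): front end of the thermometer's black nose (26 mm across), at (82, 0, 18) mm in its frame; axes as the thermometer's.
- mat: blue mat fixed on the bench, 160 (x) x 250 (y) x 3 mm; the thermometer starts on it and goes back with its middle on it, standing on its base, in any direction. Origin: centre of its underside.
- parts_box: open cardboard box, 120 x 90 x 45 mm, bystander; origin under its centre
- flux_bottle: amber bottle, 38 mm across, 100 mm high, bystander; origin under its centre
- screwdriver: red screwdriver lying on the bench, bystander; x axis along it to the tip
- brush: brush lying on the bench, bystander; x axis along it to the tip
- solder_spool: grey spool, 56 mm across, 40 mm high, bystander; origin under its centre
- spare_heatsink: small finned aluminium heat sink, 70 x 50 x 28 mm, bystander; origin under its centre
- grease_jar: small jar, 48 mm across, 45 mm high, bystander; origin under its centre

How it is judged (in metres and radians):
On the way, in this order (a step that is already met when the one before it is completed fails the run):
1. the held thermometer is aimed squarely at the spot and kept steady (contact force between the fingers and thermometer above 2 N and height (world z) of thermometer above 0.02 m and y of spot in the frame of thermometer between -0.014 and 0.014 m and z of spot in the frame of thermometer between 0.004 and 0.032 m and distance between nose and spot between 0.025 and 0.1 m and x of spot in the frame of nose above 0 m and y of nose in the frame of unit below -0.112 m and angle between the x axis of thermometer and the y axis of unit, either way round below 0.3 rad and linear speed of thermometer below 0.03 m/s and angular speed of thermometer below 0.25 rad/s), for 1.5 s.
2. the thermometer is back upright on its mat and let go (x of thermometer in the frame of mat between -0.08 and 0.08 m and y of thermometer in the frame of mat between -0.125 and 0.125 m and height (world z) of thermometer below 0.009 m and angle between thermometer's own z axis and vertical below 0.15 rad and contact force between the fingers and thermometer below 0.1 N and linear speed of thermometer below 0.02 m/s), for 0.2 s.
3. the flap is raised in the gripper (value of joint flap above 0.6 rad and contact force between the fingers and flap above 0.3 N), for 0.1 s.
At the end, for the whole second after the job is handed in: The fingers hold the flap still (under 0.1 rad/s) within 0.06 rad of its balance point at 1.458 rad, and the thermometer lies at rest, let go, upright on its base with its middle over the mat (all of step 2 and value of joint flap between 1.398 and 1.518 rad and velocity of joint flap between -0.1 and 0.1 rad/s and contact force between the fingers and flap above 0.3 N); the arm keeps its last pose, push and grip.
It fails at once if the flap goes over backwards (more than 0.35 rad beyond its balance point) (value of joint flap above 1.808 rad).
It fails at once if the flap drops (faster than 2.5 rad/s downward) (velocity of joint flap below -2.5 rad/s).
It fails at once if the thermometer is dropped or thrown (linear speed of thermometer above 0.6 m/s and contact force between the fingers and thermometer below 0.1 N).
It fails at once if another thing on the bench is moved by more than 30 mm (distance of any of parts_box, flux_bottle, screwdriver, brush, solder_spool, spare_heatsink, grease_jar from where it was at the start of the episode above 0.03 m).
It also fails if it takes over 61 s, if anything falls off the work surface, if the arm or the gripper's body presses on something with over 40 N, if the wrist force passes 120 N, or if a joint passes its speed limit or range.

## Robot

A 6-joint arm with a two-finger parallel gripper is mounted at the origin on the work surface. World frame = base frame: x ahead of the robot, y to its left, z up, the work surface at z = 0. Lengths are in m, angles in degrees, forces in N, time in s.
With the tool pointing down it reaches from about 0.325 to 0.775 m from the base axis. Payload 5.5 kg.
Tool frame: the origin (TCP) lies midway between the tips of the shut fingers; the grasp point (between the pads) lies 19 mm behind it; z points along the fingers, y is the direction in which the jaws open and shut (so a half turn about z gives the same grasp; the last joint's range is limited). The gripper opens to 88 mm and grips with 3 to 60 N. Pads are 20 mm wide; open, the fingers measure 115 mm over their backs; the gripper's body (75 mm by 178 mm) begins 61 mm behind the grasp point.
Start: joints at [-75.04, 5.22, 70.514, -0, 104.267, -3.249], TCP at [0.187, -0.57, 0.223] pointing down, gripper open.
Joint ranges: [-164.24, 164.24], [-49.07, 125.15], [9.68, 141.18], [-86.29, 266.29], [3.28, 154.24], [-151.56, 151.56]. Speed limits (degrees/s): [147.25, 147.25, 172.46, 180, 180, 180].

## Interface

Orientations are given as a 3x3 rotation matrix whose columns are the frame's x, y, z axes.
In Python, from plant import state, grab_frame, camera_params, sign_off gives the robot as it stands.
- The arm moves only by the tool step_arm, never from a script. Its argument "steps" is a list of rows, each a list of 3 entries, a list of its own where there are three numbers: the shift along the tool's x, y, z in cm, then the turn about the tool's z in rad, then the opening, from -1 (shut) to 1 (fully open). A call has 1 to 5 rows; each row is the pose to reach, as a shift and turn from the pose measured when the call began, along the tool's axes at that moment; what a row does not reach only later rows make up. A row lasts 1/8 s, in which the tool goes at most 62.5 mm and 10.7 degrees, less where a joint would pass 70% of its speed; a pose out of reach is approached as far as the arm can. A call with a gripper value outside its range is refused whole. The fingers move at their own pace and stop on an object; "force" is the grip in N (left out, the last holds). Time passes only in rows, so rows that repeat a pose let the fingers close. It gives the time, the measured TCP pose, the force and the opening at its end, in the units of the state.
- state(): the state, without advancing time (a new reading comes with each control period).
- grab_frame(name): name is "scene" or "side" or "wrist"; returns the picture (384x512x3 uint8, red, green, blue); there is no depth.
- camera_params(name): a dict with "fx", "fy", "cx", "cy" (pixels), "k1" (the pictures are not rectified: a ray, as slopes to the right and down, at radius r is drawn at 1 + k1 r^2 times it, then the intrinsics apply), "R" (3x3) and "t" (3): a world point X has camera coordinates R X + t; the wrist camera has in their place "T_tool_cam" (4x4, takes a point from camera to tool coordinates, whose origin is the TCP and whose axes are the flange's). Camera axes: x right, y down, z forward; pixel columns grow to the right and rows downward; lengths in m; the calibration is good to about 2 mm. A picture is of the moment at which its call begins: read the wrist's pose just before it. camera_params takes no time and is no camera call.
- sign_off(): hands the job in, once; it reports no verdict.
The state is a dict: "clock": time; "joints": joint angles; "qvel": joint speeds; "tau": joint torques, N m; "position": TCP position; "tcp_rot": TCP orientation; "wrist_force": force on the tool from outside, world axes, zero at the start; "moment": the same for the moment, N m; "gripper_width": opening from 0.0 (shut) to 1.0 (fully open).
Only numpy, scipy, OpenCV 4.12 (cv2) and the standard library are available. Lean on these libraries where they do the work, as an engineer would, in place of code of your own. Each camera call takes 0.05 s, during which the arm holds its last target. There are 200 camera calls.

## Working session

There is one attempt and no reset: what is moved stays moved. The work goes in short steps, Python scripts to look and compute and a tool call to move; the robot and the scene stay as the last step left them, time stands still between calls to the robot, and variables do not carry over. Pictures are saved under pics/ and viewed, about 8 in all and at most 12, crops included, and the job is handed in when it is done.

Besides the shell and the picture viewer there is one more tool, called as name(argument=value, ...) on one line, values as JSON. step_arm: Moves the arm, as the interface text tells. Its arguments: {"type":"object","properties":{"steps":{"type":"array"},"force":{"type":"number"}},"required":["steps"]}

```bash
mkdir -p pics; ls; cat > h.py <<'E'
import numpy as np, cv2
from plant import state, grab_frame, camera_params
def save(name,fn):
    im=grab_frame(name); cv2.imwrite('pics/'+fn,im[:,:,::-1]); return im
def cam(name,s=None):
    p=camera_params(name); K=(p['fx'],p['fy'],p['cx'],p['cy'],p['k1'])
    if 'R' in p: return K,np.array(p['R']),np.array(p['t'])
    T=np.array(p['T_tool_cam']); W=np.eye(4); W[:3,:3]=s['tcp_rot']; W[:3,3]=s['position']
    M=np.linalg.inv(W@T); return K,M[:3,:3],M[:3,3]
def proj(C,X):
    K,R,t=C; c=np.atleast_2d(X)@R.T+t; q=c[:,:2]/c[:,2:]; r2=(q**2).sum(1,keepdims=True)
    q=q*(1+K[4]*r2); return q*[K[0],K[1]]+[K[2],K[3]]
def ray(C,uv):
    K,R,t=C; d=(np.array(uv,float)-[K[2],K[3]])/[K[0],K[1]]; q=d.copy()
    for _ in range(20): q=d/(1+K[4]*(q@q))
    return -R.T@t, R.T@np.array([q[0],q[1],1])
def onz(C,uv,z):
    o,d=ray(C,uv); return o+d*(z-o[2])/d[2]
E
python3 - <<'E'
from h import *
a=save('scene','s1.png'); b=save('side','d1.png')
s=state(); c=save('wrist','w1.png'); print(s)
for n in('scene','side','wrist'): print(camera_params(n))
E
```

```text
pics
{'clock': 0.1, 'joints': array([-7.50400758e+01,  5.25956210e+00,  7.05740977e+01, -6.81783005e-04,
        1.04265162e+02, -3.24880224e+00]), 'qvel': array([-0.1003841 , -0.04182544, -0.16894509,  0.09036199, -0.00394141,
       -0.02366008]), 'tau': array([ 2.99207575e-03, -4.47856700e+01, -4.07570958e+01,  7.00547942e-02,
        2.84244987e-02, -1.23725226e-04]), 'position': array([ 0.18741575, -0.56971297,  0.22162061]), 'tcp_rot': array([[ 9.49925403e-01,  3.12476432e-01, -4.56377903e-04],
       [ 3.12476754e-01, -9.49923951e-01,  1.66332871e-03],
       [ 8.62267202e-05, -1.72264568e-03, -9.99998513e-01]]), 'wrist_force': array([0.29232353, 0.60240361, 0.56169227]), 'moment': array([ 0.01810314, -0.04994177, -0.02008246]), 'gripper_width': 1.0000460341916757}
{'fx': 464.1616678239996, 'fy': 464.1616678239996, 'cx': 253.92917215964803, 'cy': 189.3115554507389, 'k1': -0.10682291747331256, 'R': array([[-0.65894538,  0.75205081, -0.01451114],
       [ 0.56133932,  0.47881989, -0.67500347],
       [-0.50068868, -0.45293609, -0.73767184]]), 't': array([ 0.40685542, -0.24009309,  1.80562329])}
{'fx': 409.0796927451202, 'fy': 409.0796927451202, 'cx': 252.5380590623766, 'cy': 190.32290036917237, 'k1': -0.08685593660879501, 'R': array([[ 0.85378471, -0.52031123, -0.01810783],
       [-0.37738351, -0.59454363, -0.70999969],
       [ 0.35865492,  0.61302048, -0.70396914]]), 't': array([-0.53336792,  0.26361107,  1.23389406])}
{'fx': 313.1338365933427, 'fy': 313.1338365933427, 'cx': 249.55051947647794, 'cy': 196.46633356698612, 'k1': -0.071097328847814, 'T_tool_cam': array([[ 8.29313931e-04, -9.58218490e-01, -2.86036076e-01,
         7.88048700e-02],
       [ 9.99999617e-01,  7.15084933e-04,  5.03803614e-04,
        -1.19006766e-03],
       [-2.78213850e-04, -2.86036385e-01,  9.58218717e-01,
        -1.62645310e-01],
       [ 0.00000000e+00,  0.00000000e+00,  0.00000000e+00,
         1.00000000e+00]])}
```

View pics/s1.png

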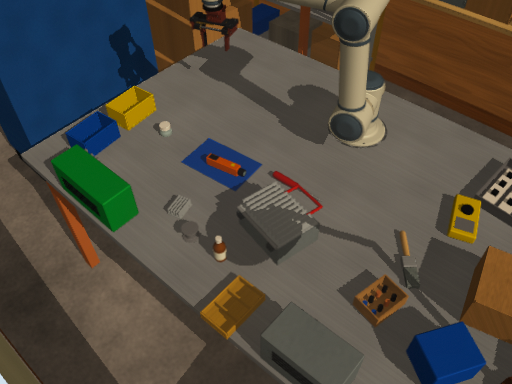

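View pics/d1.png

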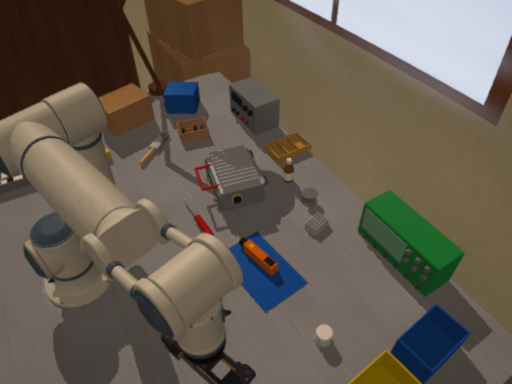

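The scene and side views show the unit near (278,220) and (235,178), the thermometer on its mat near (226,165) and (260,257), and the spot at (237,198) in the side view. Next I'll enlarge both for exact pixels.

```bash
python3 - <<'E'
import cv2,numpy as np
a=cv2.imread('pics/s1.png')[130:270,180:330]; b=cv2.imread('pics/d1.png')[140:310,180:310]
a=cv2.resize(a,None,fx=4,fy=4,interpolation=2)[:, :600]; 
cv2.imwrite('pics/ca.png',a); cv2.imwrite('pics/cb.png',cv2.resize(b,None,fx=3.5,fy=3.5,interpolation=2))
E
```

```text
(no output)
```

View pics/ca.png

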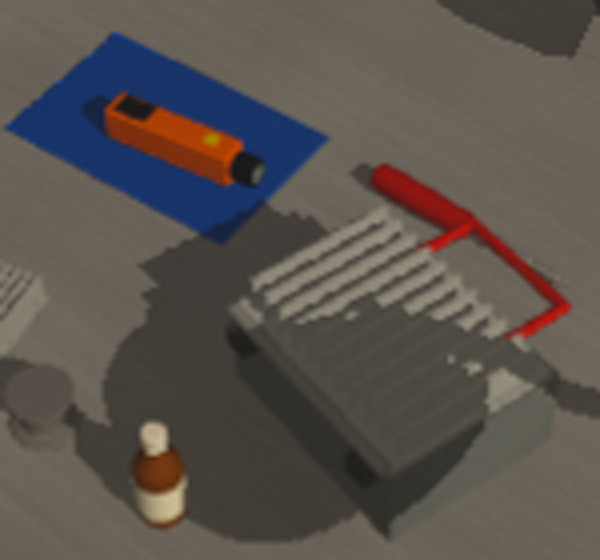

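View pics/cb.png

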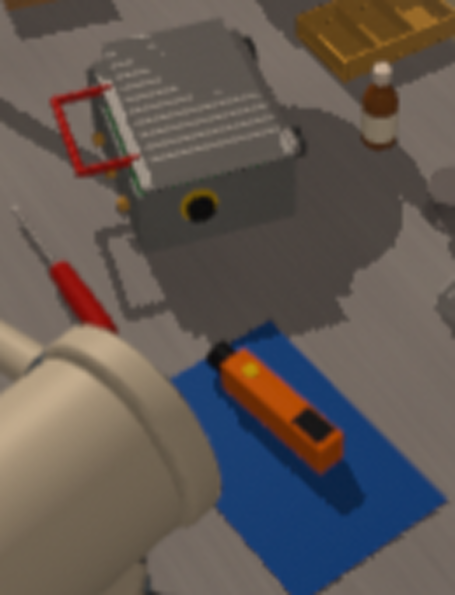

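```bash
cat > fit.py <<'E'
from h import *
from scipy.optimize import least_squares
S=cam('scene');D=cam('side')
a=lambda u,v:(u/4+180,v/4+130); b=lambda u,v:(u/3.5+180,v/3.5+140)
def tf(p,X):
    c,s=np.cos(p[2]),np.sin(p[2]); X=np.array(X)/1000; return np.c_[X[:,0]*c-X[:,1]*s+p[0],X[:,0]*s+X[:,1]*c+p[1],X[:,2]]
def fit(obs,p0):
    f=lambda p:np.concatenate([(proj(C,tf(p,[X]))-uv).ravel() for C,X,uv in obs])
    r=least_squares(f,p0,loss='soft_l1'); print(r.x,np.degrees(r.x[2]),'\n',r.fun.reshape(-1,2).round(1).tolist()); return r.x
if __name__=='__main__':
    o=[(S,(-123,-55,86),a(472,225)),(S,(-123,55,86),a(568,305)),(S,(80,100,0),a(388,540)),
     (D,(-123,55,86),b(55,102)),(D,(-123,-55,86),b(82,172)),(D,(-20,-112,52),b(201,207)),(D,(-80,-100,0),b(150,250)),(D,(80,-100,0),b(296,210))]
    print('unit');fit(o,[.55,-.05,0])
    t=[(S,(-70,0,39),a(114,101)),(S,(60,0,39),a(236,158)),(S,(82,0,21),a(256,173)),(D,(-70,0,39),b(329,446)),(D,(60,0,39),b(234,356)),(D,(82,0,21),b(212,355))]
    print('therm')
    for y in(1.5,): fit(t,[.5,-.35,y])
    for q in[(115,32),(5,127),(222,243),(328,138)]: print(onz(S,a(*q),.003))
    for q in[(270,322),(445,498),(300,595)]: print(onz(D,b(*q),.003))
    print('others scene: ',[onz(S,q,.0).round(3) for q in [(276,174),(190,232),(179,212),(220,258)]], 'bench screwdriver side',[onz(D,q,.01).round(3) for q in[b(15,207),b(55,265),b(110,330)]])
E
python3 fit.py
```

```text
unit
[ 0.59711467  0.08227632 -0.20929857] -11.991924877298354 
 [[-0.5, -0.4], [-1.3, 0.4], [0.7, 0.9], [-0.2, -0.8], [-0.2, -0.4], [0.6, 0.4], [-1.8, 0.6], [-0.1, 0.4]]
therm
[ 0.50070071 -0.23969688  1.73859001] 99.61387013188762 
 [[-0.2, -1.3], [-0.3, -2.5], [0.2, -0.3], [0.3, -0.3], [-1.1, -0.6], [0.8, -0.9]]
[ 0.42288866 -0.40041535  0.003     ]
[ 0.58044325 -0.3846625   0.003     ]
[ 0.55680777 -0.13684113  0.003     ]
[ 0.40093334 -0.15099063  0.003     ]
[ 0.55531194 -0.14306715  0.003     ]
[ 0.57910569 -0.38547026  0.003     ]
[ 0.42634689 -0.39680502  0.003     ]
others scene:  [array([ 0.403, -0.084,  0.   ]), array([ 0.78 , -0.129,  0.   ]), array([ 0.746, -0.217,  0.   ]), array([0.788, 0.013, 0.   ])] bench screwdriver side [array([0.413, 0.117, 0.01 ]), array([0.413, 0.024, 0.01 ]), array([ 0.421, -0.077,  0.01 ])]
```

step_arm(steps=[[[5,-2.7,0],-0.17,1],[[10,-5.4,0],-0.34,1],[[15,-8.1,0],-0.51,1],[[20,-10.8,0],-0.68,1],[[25,-13.5,0],-0.85,1]], force=20)

```text
clock: 0.78
position: [0.3836, -0.3618, 0.2217]
tcp_rot: [[0.387, 0.922, -0.001], [0.922, -0.387, 0.002], [0.001, -0.001, -1.0]]
wrist_force: [0.5, 0.7, -0.0]
gripper_width: 1.001
```

```bash
cat >> h.py <<'E'
def go(xyz,yaw):
    """target TCP xyz, yaw (deg) of tool x -> shift cm in tool axes, turn rad"""
    s=state(); R=np.array(s['tcp_rot']); d=R.T@(np.array(xyz)-s['position'])*100
    y=np.degrees(np.arctan2(R[1,0],R[0,0])); t=-np.radians((yaw-y+180)%360-180)
    print('t',round(s['clock'],2),'pos',s['position'].round(4),'yaw',round(y,2),'zax',R[:,2].round(3),'F',s['wrist_force'].round(1),'g',round(s['gripper_width'],3)); print('shift',d.round(2),'turn',t.round(3)); return s
E
python3 -c "
from h import *
go([.5,-.24,.15],99.6)"
```

```text
t 0.78 pos [ 0.3836 -0.3618  0.2217] yaw 67.22 zax [-0.001  0.002 -1.   ] F [ 0.5  0.7 -0. ] g 1.001
shift [15.73  6.02  7.18] turn -0.565
```

step_arm(steps=[[[4,1.5,1.8],-0.15,1],[[8,3,3.6],-0.3,1],[[12,4.5,5.4],-0.45,1],[[15.7,6,7.2],-0.565,1],[[15.7,6,7.2],-0.565,1]])

```text
clock: 1.4
position: [0.5001, -0.2377, 0.1473]
tcp_rot: [[-0.171, 0.985, -0.004], [0.985, 0.171, 0.004], [0.005, -0.003, -1.0]]
wrist_force: [-0.8, -0.4, 0.2]
gripper_width: 0.999
```

```bash
python3 -c "
from h import *
s=go([.5,-.24,.04],99.6); save('wrist','w2.png'); save('scene','s2.png')
C=cam('wrist',s)
from fit import tf
print(proj(C,tf([.5007,-.2397,1.7386],[(-70,0,39),(60,0,39),(82,0,21),(0,15,39),(0,-15,39)])).round(0).tolist(), proj(C,tf([.597,.082,-.2093],[(-20,-112,52)])))
"
```

```text
t 1.4 pos [ 0.5001 -0.2377  0.1473] yaw 99.83 zax [-0.004  0.004 -1.   ] F [-0.8 -0.4  0.2] g 0.999
shift [-2.700e-01 -1.000e-02  1.073e+01] turn 0.004
[[250.0, 267.0], [250.0, 131.0], [251.0, 104.0], [234.0, 198.0], [267.0, 198.0]] [[372.94591138 -64.17506915]]
```

View pics/w2.png

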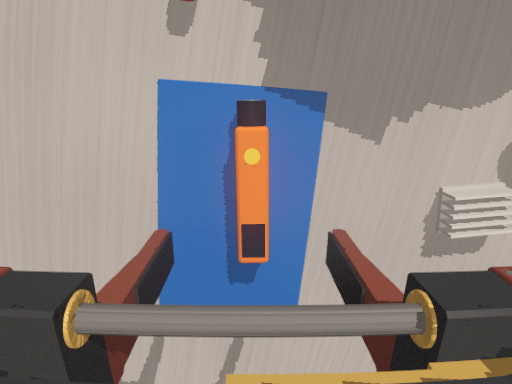

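The wrist view shows the thermometer straight between the jaws, with its body at columns 236–268 and its nose end at row 100. That is about 5 mm further forward than the fit. I'll descend and grip.

step_arm(steps=[[[0,0,4.5],0,1],[[0,0,9],0,1],[[0,0,12],0,1],[[0,0,13.4],0,1],[[0,0,13.4],0,0]])

```text
clock: 2.12
position: [0.4988, -0.2406, 0.0157]
tcp_rot: [[-0.165, 0.986, -0.002], [0.986, 0.165, 0.002], [0.002, -0.002, -1.0]]
wrist_force: [0.0, 1.3, 0.1]
gripper_width: 0.92
```

step_arm(steps=[[[0,0,0.1],0,-1],[[0,0,0.1],0,-1],[[0,0,0.1],0,-1],[[0,0,0.1],0,-1],[[0,0,0.1],0,-1]], force=20)

```text
clock: 2.75
position: [0.4991, -0.2406, 0.0149]
tcp_rot: [[-0.165, 0.986, -0.001], [0.986, 0.165, 0.002], [0.002, -0.001, -1.0]]
wrist_force: [0.2, 0.5, 0.4]
gripper_width: 0.356
```

step_arm(steps=[[[0,0,0],0,-1],[[0,0,-1],0,-1],[[0,0,-2],0,-1],[[0,0,-3.1],0,-1],[[0,0,-3.1],0,-1]])

```text
clock: 3.38
position: [0.5, -0.2411, 0.0477]
tcp_rot: [[-0.165, 0.986, 0.001], [0.986, 0.165, 0.0], [-0.0, 0.001, -1.0]]
wrist_force: [0.0, -0.1, -1.4]
gripper_width: 0.339
```

```bash
python3 - <<'E'
from h import *
th=np.radians(78); u=np.array([np.cos(th),np.sin(th)]); sp=np.array([.554,-.023])
c=sp-u*(.06+.082+.003)  # TCP is ~3 mm behind thermometer origin
go([c[0],c[1],state()['position'][2]],78.2); save('wrist','w3.png')
E
```

```text
t 3.38 pos [ 0.5    -0.2411  0.0477] yaw 99.49 zax [ 0.001  0.    -1.   ] F [ 0.  -0.1 -1.4] g 0.339
shift [7.13 3.61 0.  ] turn 0.372
```

step_arm(steps=[[[1.5,0.8,0],0.08,-1],[[3,1.6,0],0.16,-1],[[4.5,2.4,0],0.24,-1],[[6,3.1,0.1],0.31,-1],[[7.1,3.6,0.1],0.372,-1]])

```text
clock: 4.05
position: [0.5231, -0.1641, 0.0452]
tcp_rot: [[0.207, 0.978, -0.001], [0.978, -0.207, 0.001], [0.001, -0.001, -1.0]]
wrist_force: [-0.8, 0.5, -1.8]
gripper_width: 0.341
```

```bash
python3 - <<'E'
from h import *
th=np.radians(78); u=np.array([np.cos(th),np.sin(th)]); sp=np.array([.554,-.023])
c=sp-u*.145
s=go([c[0],c[1],.0465],78.2)
d=grab_frame('side')[160:270,190:300,::-1]; w=grab_frame('wrist')[:,:,::-1]
d=cv2.resize(d,(384,384),interpolation=2); cv2.imwrite('pics/aim.png',np.hstack([d,w][:2])[:,:800])
from fit import tf
print(proj(cam('wrist',s),tf([.597,.082,-.2093],[(-20,-112,52),(-80,-100,80),(80,-100,80)])))
E
```

```text
t 4.05 pos [ 0.5231 -0.1641  0.0452] yaw 78.08 zax [-0.001  0.001 -1.   ] F [-0.8  0.5 -1.8] g 0.341
shift [-0.06  0.09 -0.13] turn -0.002
[[ 253.42173839  -45.74172856]
 [  88.0554157  -108.12090736]
 [ 516.20016769  -90.98021812]]
```

View pics/aim.png

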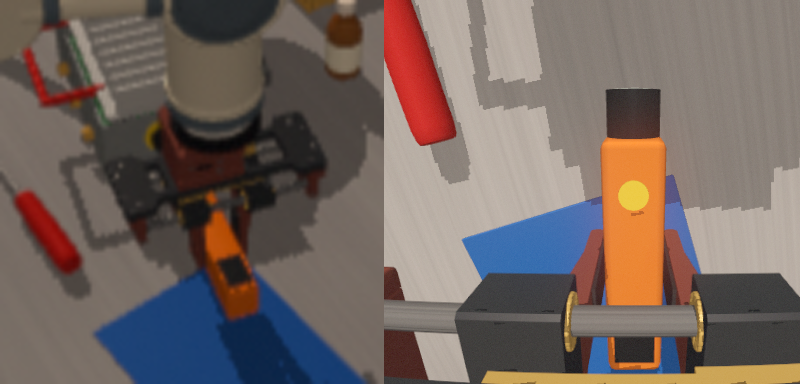

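The nose sits centred in the wrist view, at column 249 and row 88, with the body straight in the jaws. The pose agrees with the target to about 1 mm, so I'll hold here.

step_arm(steps=[[[0,0.1,-0.1],0,-1],[[0,0.1,-0.1],0,-1],[[0,0.1,-0.1],0,-1],[[0,0.1,-0.1],0,-1],[[0,0.1,-0.1],0,-1]])

```text
clock: 4.78
position: [0.5242, -0.1642, 0.0463]
tcp_rot: [[0.204, 0.979, -0.001], [0.979, -0.204, 0.001], [0.001, -0.001, -1.0]]
wrist_force: [0.6, 0.3, -2.4]
gripper_width: 0.338
```

step_arm(steps=[[[0,0,0],0,-1],[[0,0,0],0,-1],[[0,0,0],0,-1],[[0,0,0],0,-1],[[0,0,0],0,-1]])

```text
clock: 5.4
position: [0.5242, -0.1641, 0.0463]
tcp_rot: [[0.204, 0.979, -0.001], [0.979, -0.204, 0.001], [0.001, -0.001, -1.0]]
wrist_force: [0.2, -1.0, -1.9]
gripper_width: 0.341
```

step_arm(steps=[[[0,0,0],0,-1],[[0,0,0],0,-1],[[0,0,0],0,-1],[[0,0,0],0,-1],[[0,0,0],0,-1]])

```text
clock: 6.02
position: [0.5242, -0.1641, 0.0463]
tcp_rot: [[0.204, 0.979, -0.001], [0.979, -0.204, 0.001], [0.001, -0.001, -1.0]]
wrist_force: [-0.6, 0.7, -1.0]
gripper_width: 0.341
```

step_arm(steps=[[[0,0,0],0,-1],[[0,0,0],0,-1],[[0,0,0],0,-1],[[0,0,0],0,-1],[[0,0,0],0,-1]])

```text
clock: 6.65
position: [0.5242, -0.1641, 0.0463]
tcp_rot: [[0.204, 0.979, -0.001], [0.979, -0.204, 0.001], [0.001, -0.001, -1.0]]
wrist_force: [0.3, -0.7, -2.1]
gripper_width: 0.339
```

```bash
python3 -c "
from h import *
go([.493,-.265,.0465],88)"
```

```text
t 6.65 pos [ 0.5242 -0.1641  0.0463] yaw 78.23 zax [-0.001  0.001 -1.   ] F [ 0.3 -0.7 -2.1] g 0.339
shift [-10.51  -1.    -0.03] turn -0.171
```

step_arm(steps=[[[-2.1,-0.2,0],-0.04,-1],[[-4.2,-0.4,0],-0.07,-1],[[-6.3,-0.6,0],-0.1,-1],[[-8.4,-0.8,0],-0.14,-1],[[-10.5,-1,0],-0.17,-1]])

```text
clock: 7.28
position: [0.4928, -0.2655, 0.0462]
tcp_rot: [[0.034, 0.999, -0.001], [0.999, -0.034, 0.001], [0.001, -0.001, -1.0]]
wrist_force: [0.0, -0.3, -1.4]
gripper_width: 0.34
```

step_arm(steps=[[[0,0,0],0,-1],[[0,0,1],0,-1],[[0,0,2],0,-1],[[0,0,2.6],0,-1],[[0,0,2.8],0,-1]])

```text
clock: 7.9
position: [0.4925, -0.2649, 0.0173]
tcp_rot: [[0.034, 0.999, -0.002], [0.999, -0.034, 0.002], [0.002, -0.002, -1.0]]
wrist_force: [0.7, -0.6, -1.8]
gripper_width: 0.343
```

```bash
python3 -c "
from h import *
go([.493,-.265,.0150],88)"
```

```text
t 7.9 pos [ 0.4925 -0.2649  0.0173] yaw 88.06 zax [-0.002  0.002 -1.   ] F [ 0.7 -0.6 -1.8] g 0.343
shift [-0.01  0.05  0.23] turn 0.001
```

step_arm(steps=[[[0,0,0.1],0,-1],[[0,0,0.2],0,-1],[[0,0,0.25],0,-1],[[0,0,0.25],0,-1],[[0,0,0.25],0,-1]])

```text
clock: 8.52
position: [0.4926, -0.265, 0.015]
tcp_rot: [[0.034, 0.999, -0.001], [0.999, -0.034, 0.002], [0.002, -0.002, -1.0]]
wrist_force: [-0.3, -0.6, -1.7]
gripper_width: 0.341
```

step_arm(steps=[[[0,0,0],0,-0.25],[[0,0,0],0,0],[[0,0,0],0,0.3],[[0,0,0],0,0.5],[[0,0,0],0,0.5]])

```text
clock: 9.15
position: [0.4926, -0.265, 0.0149]
tcp_rot: [[0.034, 0.999, -0.002], [0.999, -0.034, 0.002], [0.002, -0.002, -1.0]]
wrist_force: [-0.7, -0.3, 0.3]
gripper_width: 0.74
```

step_arm(steps=[[[0,0,0],0,0.5],[[0,0,0],0,0.5],[[0,0,-2],0,0.5],[[0,0,-6],0,0.5],[[0,0,-11],0,0.5]])

```text
clock: 9.78
position: [0.4924, -0.2649, 0.1267]
tcp_rot: [[0.034, 0.999, -0.002], [0.999, -0.034, 0.002], [0.002, -0.002, -1.0]]
wrist_force: [1.0, -0.2, 0.1]
gripper_width: 0.75
```

```bash
python3 - <<'E'
from h import *
s=go([.477,.108,.2],78)
w=grab_frame('wrist')[:,:,::-1]; cv2.imwrite('pics/w4.png',w)
E
```

```text
t 9.78 pos [ 0.4924 -0.2649  0.1267] yaw 88.06 zax [-0.002  0.002 -1.   ] F [ 1.  -0.2  0.1] g 0.75
shift [37.24 -2.82 -7.24] turn 0.176
```

View pics/w4.png

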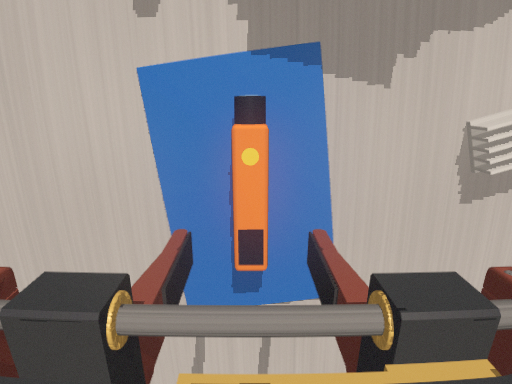

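The thermometer stands upright in the middle of the mat, at columns 233–268 and rows 95–270. On to the handle.

step_arm(steps=[[[2,-0.2,-4],0.04,0],[[7,-0.6,-7.2],0.08,0],[[12.5,-1,-7.2],0.12,0],[[18,-1.4,-7.2],0.16,0],[[23.5,-1.8,-7.2],0.176,0]])

```text
clock: 10.45
position: [0.4842, -0.0292, 0.2087]
tcp_rot: [[0.21, 0.978, 0.011], [0.978, -0.209, -0.004], [-0.002, 0.012, -1.0]]
wrist_force: [0.8, -0.5, 0.3]
gripper_width: 0.503
```

```bash
python3 - <<'E'
from h import *
go([.477,.108,.2],78)
E
```

```text
t 10.45 pos [ 0.4842 -0.0292  0.2087] yaw 77.91 zax [ 0.011 -0.004 -1.   ] F [ 0.8 -0.5  0.3] g 0.503
shift [13.27 -3.59  0.8 ] turn -0.002
```

step_arm(steps=[[[4,-1,0.8],0,0],[[8,-2.1,0.8],0,0],[[12,-3.3,0.8],0,0],[[13.3,-3.6,0.8],0,0],[[13.3,-3.6,0.8],0,0]])

```text
clock: 11.08
position: [0.4771, 0.1085, 0.2008]
tcp_rot: [[0.208, 0.978, 0.012], [0.978, -0.208, -0.005], [-0.002, 0.013, -1.0]]
wrist_force: [0.1, -0.4, -0.3]
gripper_width: 0.499
```

```bash
python3 - <<'E'
from h import *
from fit import tf
s=go([.477,.108,.067],78)
save('wrist','w5.png'); print(proj(cam('wrist',s),tf([.597,.082,-.2093],[(-123,-55,86),(-123,0,86),(-123,55,86)])))
E
```

```text
t 11.07 pos [0.4771 0.1085 0.2008] yaw 77.99 zax [ 0.012 -0.005 -1.   ] F [ 0.1 -0.4 -0.3] g 0.499
shift [-0.02 -0.17 13.38] turn -0.0
[[248.11481755 248.1429706 ]
 [248.06426639 193.99758206]
 [248.01538806 133.63797979]]
```

View pics/w5.png

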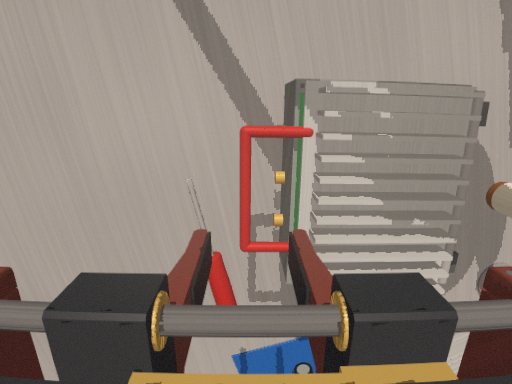

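The handle bar is at column 245, rows 132–246, 3 px left of the prediction. I'll shift 3 mm, descend and grip.

step_arm(steps=[[[0.1,-0.3,4],0,0],[[0.1,-0.45,8],0,0],[[0.1,-0.45,11.5],0,0],[[0.1,-0.45,13.3],0,0],[[0.1,-0.45,13.3],0,0]], force=30)

```text
clock: 11.75
position: [0.4742, 0.1081, 0.0667]
tcp_rot: [[0.211, 0.978, 0.01], [0.978, -0.211, -0.005], [-0.003, 0.011, -1.0]]
wrist_force: [0.5, -0.2, 0.4]
gripper_width: 0.499
```

step_arm(steps=[[[0,0,0],0,-0.4],[[0,0,0],0,-1],[[0,0,0],0,-1],[[0,0,0],0,-1],[[0,0,0],0,-1]], force=30)

```text
clock: 12.38
position: [0.4744, 0.1082, 0.0673]
tcp_rot: [[0.211, 0.978, 0.011], [0.978, -0.21, -0.005], [-0.003, 0.012, -1.0]]
wrist_force: [-0.1, 1.3, 3.5]
gripper_width: 0.106
```

step_arm(steps=[[[0,0,0],0,-1],[[0,0,0],0,-1],[[0,0,0],0,-1]])

```text
clock: 12.75
position: [0.4744, 0.1082, 0.0673]
tcp_rot: [[0.21, 0.978, 0.011], [0.978, -0.21, -0.005], [-0.003, 0.011, -1.0]]
wrist_force: [-0.9, -0.5, 0.7]
gripper_width: 0.104
```

```bash
python3 -c "
from h import *
go([.4743,.1105,.067],78)"
```

```text
t 12.75 pos [0.4744 0.1082 0.0673] yaw 77.85 zax [ 0.011 -0.005 -1.   ] F [-0.9 -0.5  0.7] g 0.104
shift [ 0.23 -0.06  0.03] turn -0.003
```

```bash
cat > arc.py <<'E'
import sys; from h import *
P0=np.array([.4744,.1082,.0673]); ux=np.array([np.cos(np.radians(12)),-np.sin(np.radians(12)),0])
s=go(P0,78); R=np.array(s['tcp_rot']); d=np.array(s['position'])-P0
print('a now',np.arctan2(d[2],.205-d@ux),'radius',np.hypot(d[2],.205-d@ux),'lateral',d@[ux[1],-ux[0],0])
for a in map(float,sys.argv[1:]):
    X=P0+ux*.205*(1-np.cos(a))+np.array([0,0,.205*np.sin(a)]); print(a,(R.T@(X-s['position'])*100).round(2))
E
python3 arc.py .05 .11 .17 .23 .29
```

```text
t 12.75 pos [0.4744 0.1082 0.0673] yaw 77.85 zax [ 0.011 -0.005 -1.   ] F [-0.9 -0.5  0.7] g 0.104
shift [0. 0. 0.] turn -0.003
a now 5.508093943097468e-05 radius 0.20502210445108823 lateral 4.21301311918826e-05
0.05 [ 0.    0.04 -1.02]
0.11 [-0.    0.15 -2.25]
0.17 [-0.01  0.34 -3.46]
0.23 [-0.01  0.6  -4.67]
0.29 [-0.01  0.93 -5.85]
```

step_arm(steps=[[[0,0.05,-1],0,-1],[[0,0.15,-2.25],0,-1],[[0,0.35,-3.45],0,-1],[[0,0.6,-4.65],0,-1],[[0,0.95,-5.85],0,-1]])

```text
clock: 13.38
position: [0.4825, 0.1063, 0.1266]
tcp_rot: [[0.21, 0.978, 0.009], [0.978, -0.21, -0.006], [-0.004, 0.01, -1.0]]
wrist_force: [-2.7, -1.2, -3.7]
gripper_width: 0.106
```

```bash
python3 arc.py .36 .43 .5 .57 .64; python3 -c "
from h import *; save('scene','s6.png')"
```

```text
t 13.38 pos [0.4825 0.1063 0.1266] yaw 77.85 zax [ 0.009 -0.006 -1.   ] F [-2.7 -1.2 -3.7] g 0.106
shift [ 0.03 -0.89  5.92] turn -0.003
a now 0.2926430055599463 radius 0.2053960356520438 lateral 0.00014863092337110873
0.36 [ 0.01  0.49 -1.29]
0.43 [ 0.01  1.06 -2.61]
0.5 [ 0.    1.71 -3.89]
0.57 [ 0.    2.46 -5.11]
0.64 [-0.    3.28 -6.29]
```

Lifting force of about 4 N, as expected, so the flap is coming up with the handle.

step_arm(steps=[[[0,0.5,-1.3],0,-1],[[0,1.05,-2.6],0,-1],[[0,1.7,-3.9],0,-1],[[0,2.45,-5.1],0,-1],[[0,3.3,-6.3],0,-1]])

```text
clock: 14.05
position: [0.5145, 0.0992, 0.1934]
tcp_rot: [[0.211, 0.977, 0.01], [0.978, -0.211, -0.006], [-0.004, 0.011, -1.0]]
wrist_force: [-5.6, -1.5, 0.6]
gripper_width: 0.106
```

```bash
python3 arc.py .71 .78 .85 .92 .99
```

```text
t 14.05 pos [0.5145 0.0992 0.1934] yaw 77.83 zax [ 0.01  -0.006 -1.   ] F [-5.6 -1.5  0.6] g 0.106
shift [ 0.08 -4.25 12.57] turn -0.003
a now 0.655975229089884 radius 0.20678992887282338 lateral 0.00043715706367661766
0.71 [ 0.04  0.85 -0.74]
0.78 [ 0.04  1.83 -1.79]
0.85 [ 0.04  2.89 -2.76]
0.92 [ 0.04  4.01 -3.65]
0.99 [ 0.04  5.19 -4.47]
```

step_arm(steps=[[[0,0.85,-0.75],0,-1],[[0,1.85,-1.8],0,-1],[[0,2.9,-2.75],0,-1],[[0,4,-3.65],0,-1],[[0,5.2,-4.45],0,-1]])

```text
clock: 14.68
position: [0.5649, 0.0881, 0.2428]
tcp_rot: [[0.211, 0.977, 0.012], [0.977, -0.211, -0.007], [-0.004, 0.013, -1.0]]
wrist_force: [-9.0, -1.5, 6.8]
gripper_width: 0.101
```

```bash
python3 arc.py 1.04 1.1 1.16 1.22 1.28
```

```text
t 14.68 pos [0.5649 0.0881 0.2428] yaw 77.81 zax [ 0.012 -0.007 -1.   ] F [-9.  -1.5  6.8] g 0.101
shift [ 0.13 -9.5  17.43] turn -0.003
a now 1.0014318735852201 radius 0.20835755443445755 lateral 0.0008852498783325271
1.04 [ 0.09  0.86 -0.12]
1.1 [ 0.09  1.94 -0.7 ]
1.16 [ 0.09  3.06 -1.21]
1.22 [ 0.1   4.21 -1.65]
1.28 [ 0.1   5.38 -2.02]
```

```bash
sed -i 's/np.array(\[0,0,.205\*np.sin(a)\])/np.array([0,0,.209*np.sin(a)])/' arc.py; python3 arc.py 1.0 1.05 1.1 1.15 1.2 1.25
```

```text
t 14.68 pos [0.5649 0.0881 0.2428] yaw 77.81 zax [ 0.012 -0.007 -1.   ] F [-9.  -1.5  6.8] g 0.101
shift [ 0.13 -9.5  17.43] turn -0.003
a now 1.0014318735852201 radius 0.20835755443445755 lateral 0.0008852498783325271
1.0 [ 0.09  0.16 -0.04]
1.05 [ 0.09  1.04 -0.57]
1.1 [ 0.09  1.95 -1.05]
1.15 [ 0.09  2.88 -1.49]
1.2 [ 0.09  3.83 -1.88]
1.25 [ 0.1   4.8  -2.22]
```

step_arm(steps=[[[0.1,0.9,-0.55],0,-1],[[0.1,1.9,-1.05],0,-1],[[0.1,2.85,-1.5],0,-1],[[0.1,3.8,-1.9],0,-1],[[0.1,3.8,-1.9],0,-1]])

```text
clock: 15.3
position: [0.6031, 0.0796, 0.2637]
tcp_rot: [[0.213, 0.977, 0.014], [0.977, -0.213, -0.008], [-0.005, 0.016, -1.0]]
wrist_force: [-2.8, -5.1, -0.4]
gripper_width: 0.107
```

```bash
python3 arc.py 1.25 1.3 1.35 1.4 1.45; python3 - <<'E'
from h import *
a=grab_frame('scene')[110:290,170:370,::-1]; b=grab_frame('side')[60:240,150:350,::-1]
cv2.imwrite('pics/f1.png',np.hstack([cv2.resize(x,(400,360),interpolation=2) for x in(a,b)]))
E
```

```text
t 15.3 pos [0.6031 0.0796 0.2637] yaw 77.7 zax [ 0.014 -0.008 -1.   ] F [-2.8 -5.1 -0.4] g 0.107
shift [  0.16 -13.48  19.43] turn -0.005
a now 1.2140279524172146 radius 0.20960172177753825 lateral 0.0012602243528096104
1.25 [ 0.13  0.86 -0.18]
1.3 [ 0.13  1.84 -0.47]
1.35 [ 0.14  2.84 -0.71]
1.4 [ 0.14  3.85 -0.9 ]
1.45 [ 0.15  4.87 -1.03]
```

View pics/f1.png

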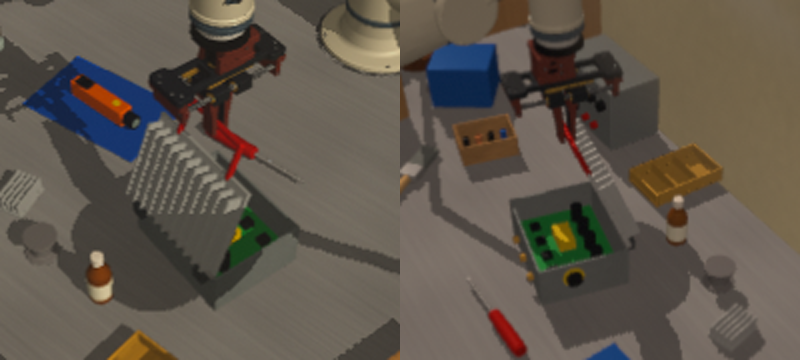

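The flap stands raised in the gripper and the thermometer is upright on the mat. I'll go on to the balance point more slowly.

step_arm(steps=[[[0,0.8,-0.2],0,-1],[[0,1.7,-0.45],0,-1],[[0,2.6,-0.65],0,-1],[[0,3.4,-0.8],0,-1],[[0,4,-0.9],0,-1]])

```text
clock: 16.02
position: [0.6425, 0.0707, 0.2744]
tcp_rot: [[0.213, 0.977, 0.016], [0.977, -0.213, -0.009], [-0.005, 0.017, -1.0]]
wrist_force: [-1.9, -3.7, 3.9]
gripper_width: 0.104
```

```bash
python3 arc.py 1.42 1.458
```

```text
t 16.02 pos [0.6425 0.0707 0.2744] yaw 77.68 zax [ 0.016 -0.009 -1.   ] F [-1.9 -3.7  3.9] g 0.104
shift [  0.18 -17.58  20.41] turn -0.006
a now 1.4138589119671794 radius 0.2096596958444484 lateral 0.0016828634334690533
1.42 [0.17 0.2  0.05]
1.458 [ 0.17  0.97 -0.04]
```

step_arm(steps=[[[0,0.4,0],0,-1],[[0,0.8,0],0,-1],[[0,0.95,0],0,-1],[[0,0.95,0],0,-1],[[0,0.95,0],0,-1]])

```text
clock: 16.65
position: [0.6523, 0.0686, 0.2754]
tcp_rot: [[0.214, 0.977, 0.018], [0.977, -0.213, -0.009], [-0.005, 0.019, -1.0]]
wrist_force: [-2.8, -4.0, 5.0]
gripper_width: 0.101
```

step_arm(steps=[[[0,0,0],0,-1],[[0,0,0],0,-1],[[0,0,0],0,-1],[[0,0,0],0,-1],[[0,0,0],0,-1]])

```text
clock: 17.27
position: [0.6523, 0.0686, 0.2755]
tcp_rot: [[0.214, 0.977, 0.018], [0.977, -0.213, -0.009], [-0.005, 0.019, -1.0]]
wrist_force: [-1.9, -3.7, 3.7]
gripper_width: 0.101
```

```bash
python3 arc.py 1.458; python3 - <<'E'
from h import *
from fit import tf
s=state(); R=np.array(s['tcp_rot']); print('bar world',(np.array(s['position'])-.019*R[:,2]).round(4))
im=[];a=1.458
U=[.5945,.0846,-.2093]
pts=[(82-205*np.cos(a),y,86+205*np.sin(a)) for y in(-55,55)]
for n in('scene','side'):
    g=grab_frame(n)[:,:,::-1].copy(); q=proj(cam(n),tf(U,pts)); print(n,q.round(1).tolist())
    c=q.mean(0).astype(int); x0,y0=c[0]-50,max(c[1]-45,0); im.append(cv2.resize(g[y0:y0+90,x0:x0+100],(400,360),interpolation=2)); print(x0,y0)
cv2.imwrite('pics/f2.png',np.hstack(im))
E
```

```text
t 17.27 pos [0.6523 0.0686 0.2755] yaw 77.67 zax [ 0.018 -0.009 -1.   ] F [-1.9 -3.7  3.7] g 0.101
shift [  0.18 -18.62  20.46] turn -0.006
a now 1.4618487843578174 radius 0.20940793423747142 lateral 0.0017698260529812532
1.458 [ 0.18 -0.03  0.05]
bar world [0.6519 0.0688 0.2945]
scene [[251.9, 164.7], [277.2, 188.3]]
214 131
side [[252.1, 127.7], [241.1, 109.3]]
196 73
```

View pics/f2.png

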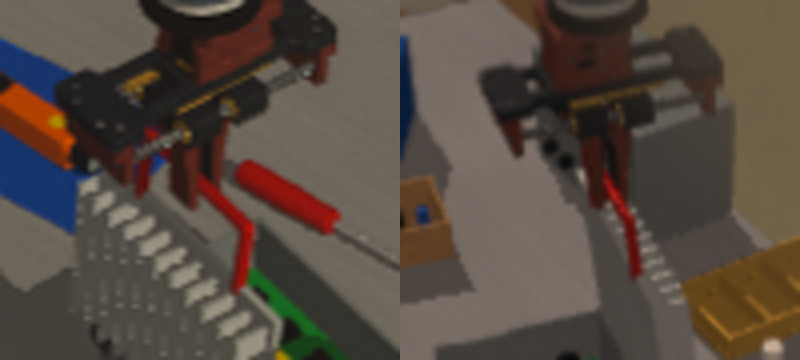

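In the crops the handle's corners are at scene (275.8,188.5) and (252,164.2), and side (254,128). They are within 2 px of the prediction; I'll solve for the angle as a cross-check.

```bash
python3 - <<'E'
from fit import *
O=[(S,-55,(252,164.2)),(S,55,(275.8,188.5)),(D,-55,(254,128))]
for U in([.597,.0823,-.2093],[.5945,.0846,-.2093]):
    f=lambda p:np.concatenate([(proj(C,tf(U,[(82-205*np.cos(p[0]),y,86+205*np.sin(p[0]))]))-uv).ravel() for C,y,uv in O])
    r=least_squares(f,[1.45]); print(r.x,r.fun.round(1))
# bar position from arm w.r.t. hinge in each unit pose
    b=np.array([.6519,.0688]);c,s=np.cos(U[2]),np.sin(U[2]);d=b-U[:2];x=(d[0]*c+d[1]*s)*1000;print('x',x,'a',np.arccos((82-x)/205))
E
```

```text
[1.45477711] [-1.2  0.5  0.3 -0.2 -1.  -0.1]
x 56.506860743700265 a 1.4461167771848182
[1.4718395] [-1.   0.8  0.5  0.2 -1.  -0.5]
x 59.430185258796385 a 1.4604760288720742
```

```bash
python3 -c "
from plant import sign_off,state
s=state();print(s['clock'],s['qvel'].round(2),s['gripper_width']);print(sign_off())"
```

```text
17.375 [-0.02  0.1   0.09  0.    0.16  0.03] 0.10299175685509257
the job is handed in; nothing more can be done
None
```

The job is handed in at about 17.4 s on the robot's clock; `sign_off` gave no verdict.

- **Thermometer aim:** I aimed it at the spot from about 6 cm and held it still for about 2.5 s. The tool's line agreed with the fitted spot to a few millimetres.
- **Thermometer return:** I set it back on the blue mat and let it go. The wrist picture afterwards showed it upright near the middle of the mat.
- **Flap:** I raised it by its red handle and finished holding it still with a 30 N grip. The arm's position puts the joint at 1.446 to 1.462 rad and the camera check at 1.455 to 1.472 rad, depending on the unit pose assumed. All are inside 1.398 to 1.518 rad.

**What disagreed:**
- The two estimates of the unit's position differed by about 3 mm.
- The flap's path came out about 4 mm further from the hinge than the geometry predicted. The force on the tool rose to about 11 N partway up, and I adjusted the path for it. About 5 to 6 N was left at the end.

The other things on the bench were not touched on purpose, and the later pictures showed nothing displaced. I did not measure their positions again.

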